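Nest the component pans with handles fanned

TASK

Clear the bench by nesting the three round handled steel pans where the large one stands: the medium pan sitting flat inside the large one, then the small pan sitting flat inside the medium one. Fan the handles, each turned about an eighth of a turn (45 degrees) from the one below and both the same way round, to whichever side you like, so that no handle lies over another. Leave the large pan where it is.

Things in the scene. Friction and masses are not known exactly. Their poses are not given: they have to be found in the camera images.
- pan_large: Large round steel pan, 140 mm across the rim, 120 the foot, 44 high, walls and floor 3, about 350 g. Origin: centre of underside; z up, +x out along its stick handle: from 86 to 165 mm out a level bar 14 wide, 8 thick, its middle 60 above the underside. Stands mid-bench, handle roughly towards the robot.
- pan_medium: Medium round steel pan, 108 mm across the rim, 88 the foot, 44 high, walls and floor 3, about 200 g. Origin: centre of underside; z up, +x out along its stick handle: from 70 to 155 mm out a level bar 14 wide, 8 thick, its middle 60 above the underside. Stands left or right of the large pan, handle roughly towards the robot; grip about 105 mm out. Nested: 3 mm above large's underside, 12 mm play.
- pan_small: Small round steel pan, 76 mm across the rim, 58 the foot, 44 high, walls and floor 3, about 140 g. Origin: centre of underside; z up, +x out along its stick handle: from 54 to 145 mm out a level bar 14 wide, 8 thick, its middle 60 above the underside. Stands on the side opposite the medium pan, handle roughly towards the robot; grip about 105 mm out. Nested: 3 mm above medium's underside, 12 mm play.

How it is judged:
At the end, for the whole second after the job is handed in: Medium in large, small in medium: centres within 20 mm, underside at most 9 mm above the one below, level within 10 deg; each handle 45 +-20 deg from the one below, small's at least 50 deg from large's. Large pan level within 8 deg, within 60 mm of its start. All at rest (horizontal distance between pan_medium and pan_large below 0.02 m and z of pan_medium in the frame of pan_large between -0.003 and 0.009 m and angle between each of pan_medium, pan_small's own z axis and vertical below 0.174533 rad and angle between the x axis of pan_medium and the x axis of pan_large, either way round between 0.436332 and 1.13446 rad and horizontal distance between pan_small and pan_medium below 0.02 m and z of pan_small in the frame of pan_medium between -0.003 and 0.009 m and angle between the x axis of pan_small and the x axis of pan_medium, either way round between 0.436332 and 1.13446 rad and angle between the x axis of pan_small and the x axis of pan_large, either way round above 0.872665 rad and distance of pan_large from where it was at the start of the episode below 0.06 m and angle between pan_large's own z axis and vertical below 0.139626 rad and linear speed of each of pan_large, pan_medium, pan_small below 0.02 m/s); the robot touches nothing.
It also fails if it takes over 58 s, if anything falls off the work surface, if the arm or the gripper's body presses on something with over 40 N, if the wrist force passes 120 N, or if a joint passes its speed limit or range.

ROBOT

A 7-joint arm with a two-finger parallel gripper is mounted at the origin on the work surface. World frame = base frame: x ahead of the robot, y to its left, z up, the work surface at z = 0. Lengths are in m, angles in rad, forces in N, time in s.
With the tool pointing down it reaches from about 0.35 to 0.9 m from the base axis. Payload 8.1 kg.
Tool frame: the origin (TCP) lies on the centre line of the jaws, within the pads' length; the fingertips stand 22 mm ahead of it and the grasp point (between the pads) lies 3 mm ahead of it; z points along the fingers, y is the direction in which the jaws open and shut (so a half turn about z gives the same grasp; the last joint's range is limited). The gripper opens to 92 mm and grips with 3 to 60 N. Pads are 19 mm wide; open, the fingers measure 130 mm over their backs; the gripper's body (75 mm by 190 mm) begins 47 mm behind the grasp point.
Start: joints at [-1.424, 0.434, 0.025, 1.573, -0.012, 1.134, -0.075], TCP at [0.155, 0.606, 0.249] pointing down, gripper open.
Joint ranges: [-2.62, 2.62], [-0.44, 2.09], [-1.27, 1.32], [0.08, 2.57], [-1.32, 4.46], [0.12, 2], [-2.74, 2.74]. Speed limits (rad/s): [2.22, 2.22, 3.01, 3.01, 3.14, 3.14, 3.14].

INTERFACE

Orientations are given as a rotation vector (axis times angle).
In Python, from cell import arm gives the robot as it stands.
- The arm moves only by the shell command python3 -m pendant 'ROWS' [FORCE]. ROWS is JSON, a list that holds one entry, the list of rows, each a list of 7 numbers: the shift along the tool's x, y, z in units of 0.04 m (1.0 is 0.04 m), then the turn, a rotation vector about the tool's x, y, z in units of 0.08 rad (1.0 is 0.08 rad), then the closure, from 0 (fully open) to 1 (shut). In form: [[[tx, ty, tz, ax, ay, az, fingers], ...]]. A call has 1 to 20 rows; each row shifts and turns the commanded pose from where the row before left it, along the tool's axes as they then stand; what a row does not reach is not made up. A row lasts 1/12 s, in which the tool goes at most 41.7 mm and 7.16 degrees, less where a joint would pass 70% of its speed; a pose out of reach is approached as far as the arm can. A call with a number of a shift or a turn outside -1 to 1 is refused whole. A call with a gripper value outside its range is refused whole. The fingers move at their own pace and stop on an object; FORCE is the grip in N (left out, the last holds). Time passes only in rows, so rows that do not move let the fingers close. It gives the time, the measured TCP pose, the force and the opening at its end, in the units of the state.
- arm.observe(): the state, without advancing time (a new reading comes with each control period).
- arm.get_image(name): name is "scene" or "side" or "wrist"; returns a dict with "img" (420x560x3 uint8, red, green, blue), "z_map" (420x560 float32, m along the optical axis (not along the pixel's ray), 0 where there is no reading), "K" (3x3 intrinsics, pixels), "R" (3x3) and "t" (3): a world point X has camera coordinates R X + t. Camera axes: x right, y down, z forward; pixel columns grow to the right and rows downward; lengths in m; the calibration is good to about 2 mm. A picture is of the moment at which its call begins.
- arm.sign_off(): hands the job in, once; it reports no verdict.
The state is a dict: "clock": time; "joints": joint angles; "dq": joint speeds; "joint_efforts": joint torques, N m; "position": TCP position; "ee_rot": TCP orientation; "force": force on the tool from outside, world axes, zero at the start; "ft_torque": the same for the moment, N m; "width": opening from 0.0 (shut) to 1.0 (fully open).
Only numpy, scipy, OpenCV 4.12 (cv2) and the standard library are available. Lean on these libraries where they do the work, as an engineer would, in place of code of your own. Each camera call takes 0.05 s, during which the arm holds its last target.

## Working session

There is one attempt and no reset: what is moved stays moved. The work goes in short steps, Python scripts to look and compute and a shell command to move; the robot and the scene stay as the last step left them, time stands still between calls to the robot, and variables do not carry over. Pictures are saved under pics/ and viewed, and the job is handed in when it is done.

```bash
mkdir -p pics; ls
python3 - <<'E'
from cell import arm
import cv2,numpy as np
s=arm.observe(); print({k:np.round(v,3).tolist() for k,v in s.items()})
for n in ("scene","side"):
    d=arm.get_image(n); cv2.imwrite(f"pics/{n}0.png",d["img"][:,:,::-1]); np.savez(f"pics/{n}0.npz",**d)
    print(n,np.round(d["K"],1).tolist(),np.round(d["R"],3).tolist(),np.round(d["t"],3))
E
```

```text
pics
{'clock': 0.0, 'joints': [-1.424, 0.435, 0.025, 1.574, -0.012, 1.134, -0.075], 'dq': [0.0, 0.001, -0.0, 0.002, -0.001, -0.0, 0.0], 'joint_efforts': [-0.001, -66.785, 0.985, -31.448, -0.06, 0.043, 0.0], 'position': [0.154, 0.605, 0.248], 'ee_rot': [-0.391, -3.117, 0.002], 'force': [0.287, -1.122, 0.066], 'ft_torque': [-0.017, -0.036, 0.045], 'width': 1.0}
scene [[466.0, 0.0, 278.0], [0.0, 466.0, 220.3], [0.0, 0.0, 1.0]] [[0.434, 0.901, -0.013], [0.716, -0.354, -0.602], [-0.547, 0.252, -0.798]] [-0.245 -0.364  1.23 ]
side [[524.3, 0.0, 281.1], [0.0, 524.3, 192.3], [0.0, 0.0, 1.0]] [[-0.934, -0.356, 0.012], [-0.268, 0.681, -0.682], [0.234, -0.64, -0.731]] [0.509 0.16  0.893]
```

View pics/scene0.png

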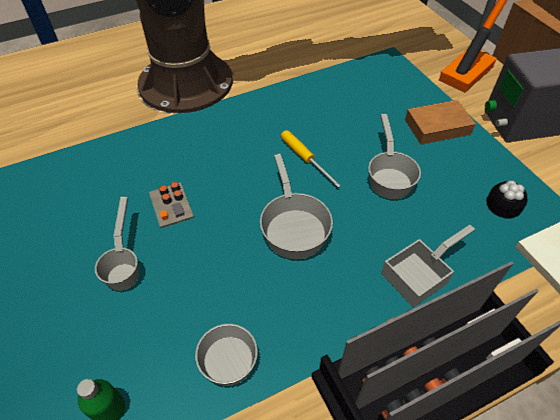

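View pics/side0.png

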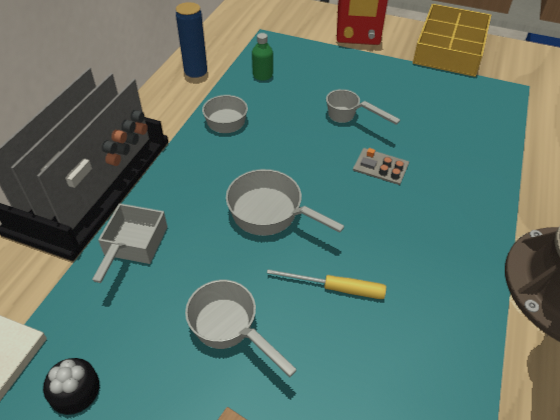

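The scene view shows the large pan at about (296,225), the medium at (394,175) and the small at (118,268). Their handles end near (280,155), (386,118) and (124,198). The square pan at (418,270) and the handleless dish at (227,354) are distractors. Next I measure the poses.

```bash
cat > h.py <<'E'
import numpy as np,cv2
from cell import arm
def cloud(d):
    z=d["z_map"].astype(float); v,u=np.indices(z.shape); K=d["K"]
    P=np.stack([(u-K[0,2])/K[0,0]*z,(v-K[1,2])/K[1,1]*z,z],-1)
    W=(P-d["t"])@d["R"]; W[z<=0]=np.nan
    return W
def circ(p):
    A=np.c_[2*p,np.ones(len(p))]; s=np.linalg.lstsq(A,(p**2).sum(1),rcond=None)[0]
    return s[:2],np.sqrt(s[2]+s[:2]@s[:2])
def grey(img):
    h=cv2.cvtColor(img,cv2.COLOR_RGB2HSV); return (h[...,1]<60)&(h[...,2]>60)
def project(d,X):
    c=d["R"]@np.asarray(X)+d["t"]; p=d["K"]@c; return p[:2]/p[2]
E
python3 - <<'E'
from h import *
seeds={"large":((296,225),(283,175)),"medium":((394,175),(388,135)),"small":((118,268),(121,215))}
ref={}
for n in ("scene","side"):
    d=dict(np.load(f"pics/{n}0.npz")); W=cloud(d); g=grey(d["img"])
    if n=="scene":
        lab=cv2.connectedComponents(g.astype(np.uint8))[1]
    else: lab=cv2.connectedComponents(g.astype(np.uint8))[1]
    for k,s in seeds.items():
        if n=="scene":
            u,v=s[0]; c0=W[v,u,:2]; ref[k]=c0
        else: c0=ref[k]
        r=np.linalg.norm(W[...,:2]-c0,axis=-1)
        P=W[(r<0.2)&(W[...,2]>0.004)&g]
        R={"large":.07,"medium":.054,"small":.038}[k]
        z=P[:,2]; q=P[(z>.038)&(z<.047)&(np.linalg.norm(P[:,:2]-c0,axis=1)<R+.02)][:,:2]
        for _ in range(4):
            c,rad=circ(q); e=abs(np.linalg.norm(q-c,axis=1)-rad); q=q[e<max(.003,1.5*np.median(e))]
        rr=np.linalg.norm(P[:,:2]-c,axis=1)
        H=P[(z>.055)&(z<.075)&(rr>R+.016)&(rr<.18)]
        l,_,_=cv2.fitLine(H[:,:2].astype(np.float32),cv2.DIST_HUBER,0,.01,.01)[:3],0,0
        m=H[:,:2].mean(0)-c
        print(n,k,"c",c.round(4),"rad",rad.round(4),len(q),"handle dir deg",np.degrees(np.arctan2(m[1],m[0])).round(1),"line",np.degrees(np.arctan2(l[1],l[0])).round(1),"reach",np.linalg.norm(H[:,:2]-c,axis=1).max().round(3),"z",np.percentile(H[:,2],[10,50,90]).round(3),len(H), "table",np.nanmedian(W[(r>.09)&(r<.12)][:,2]).round(4))
E
```

```text
scene large c [0.5664 0.0381] rad 0.0674 442 handle dir deg 167.1 line [-13.6] reach 0.165 z [0.062 0.064 0.066] 190 table 0.0008
scene medium c [0.5378 0.283 ] rad 0.0514 270 handle dir deg 156.4 line [-24.1] reach 0.154 z [0.062 0.064 0.065] 172 table 0.0006
scene small c [ 0.5114 -0.2981] rad 0.0356 256 handle dir deg 157.8 line [-22.1] reach 0.144 z [0.063 0.065 0.066] 269 table 0.0013
side large c [0.5646 0.0387] rad 0.0677 426 handle dir deg 166.4 line [-12.9] reach 0.164 z [0.058 0.061 0.063] 343 table -0.0013
side medium c [0.5365 0.2833] rad 0.0517 458 handle dir deg 155.7 line [-24.2] reach 0.154 z [0.06  0.062 0.063] 607 table -0.0011
side small c [ 0.5099 -0.2977] rad 0.036 129 handle dir deg 157.0 line [-21.9] reach 0.145 z [0.057 0.061 0.063] 246 table -0.0016
```

```bash
cat >> h.py <<'E'
from scipy.spatial.transform import Rotation as Ro
def plan(pos,ang):
    "turn first (units .08), then shift (units .04) in the turned tool frame"
    s=arm.observe(); R0=Ro.from_rotvec(s["ee_rot"])
    a=np.radians(ang); x=[np.cos(a),np.sin(a),0]; z=[0,0,-1.]; y=np.cross(z,x)
    R1=Ro.from_matrix(np.c_[x,y,z]); rv=(R0.inv()*R1).as_rotvec()
    d=R1.inv().apply(np.array(pos)-s["position"])
    x0=R0.as_matrix()[:,0]
    print("t",round(s["clock"],2),"pos",np.round(s["position"],4),"xang",np.degrees(np.arctan2(x0[1],x0[0])).round(2),"F",np.round(s["force"],1),"w",round(s["width"],3),"j7",round(s["joints"][6],2))
    print(" turn",(rv/.08).round(2)," shift",(d/.04).round(2))
E
python3 -c "
from h import *
c=np.array([.5372,.2832]);a=np.radians(156);p=c+.105*np.array([np.cos(a),np.sin(a)])
plan([*p,.15],156); print(p)"
```

```text
t 0.1 pos [0.1545 0.6052 0.248 ] xang 165.69 F [-0.5 -0.4  1.1] w 1.001 j7 -0.08
 turn [-0.02  0.    2.11]  shift [-9.39 -3.46  2.45]
[0.44127773 0.32590735]
```

```bash
python3 -m pendant '[[[0,0,0,0,0,0.7,0.5],[0,0,0,0,0,0.7,0.5],[0,0,0,0,0,0.7,0.5],[-0.4,-0.15,0.1,0,0,0,0.5],[-0.75,-0.28,0.2,0,0,0,0.5],[-0.75,-0.28,0.2,0,0,0,0.5],[-0.75,-0.28,0.2,0,0,0,0.5],[-0.75,-0.28,0.2,0,0,0,0.5],[-0.75,-0.28,0.2,0,0,0,0.5],[-0.75,-0.28,0.2,0,0,0,0.5],[-0.75,-0.28,0.2,0,0,0,0.5],[-0.75,-0.28,0.2,0,0,0,0.5],[-0.75,-0.28,0.2,0,0,0,0.5],[-0.75,-0.28,0.2,0,0,0,0.5],[-0.75,-0.28,0.2,0,0,0,0.5],[-0.6,-0.2,0.15,0,0,0,0.5],[-0.15,-0.05,0,0,0,0,0.5],[0,0,0,0,0,0,0.5],[0,0,0,0,0,0,0.5]]]' 60
python3 - <<'E'
from h import *
plan([.4413,.3259,.063],156)
d=arm.get_image("wrist"); cv2.imwrite("pics/w1.png",d["img"][:,:,::-1])
d=arm.get_image("side"); cv2.imwrite("pics/s1.png",d["img"][:,:,::-1])
E
```

```text
clock: 1.68
position: [0.4412, 0.3262, 0.1506]
ee_rot: [-0.652, -3.072, -0.0]
force: [-1.1, 0.9, -0.2]
width: 0.5
t 1.68 pos [0.4412 0.3262 0.1506] xang 156.04 F [-1.1  0.9 -0.2] w 0.5 j7 0.49
 turn [-0.   -0.01  0.01]  shift [-0.   -0.01  2.19]
```

View pics/w1.png

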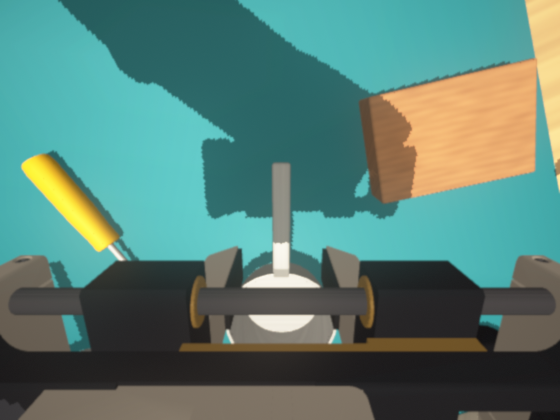

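In the wrist view the medium handle, at (281,200), is centred between the fingers at about 225 and 340. I'll descend, grip and lift.

```bash
python3 -m pendant '[[[0,0,0.4,0,0,0,0.5],[0,0,0.6,0,0,0,0.5],[0,0,0.6,0,0,0,0.5],[0,0,0.4,0,0,0,0.5],[0,0,0.19,0,0,0,0.5],[0,0,0,0,0,0,0.5],[0,0,0,0,0,0,1],[0,0,0,0,0,0,1],[0,0,0,0,0,0,1],[0,0,0,0,0,0,1],[0,0,0,0,0,0,1],[0,0,0,0,0,0,1],[0,0,0,0,0,0,1],[0,0,0,0,0,0,1]]]' 60
python3 -c "
from h import *
plan([.4413,.3259,.063],156)"
```

```text
clock: 2.95
position: [0.4417, 0.326, 0.0634]
ee_rot: [0.652, 3.073, 0.001]
force: [-1.3, 0.4, 3.5]
width: 0.142
t 2.95 pos [0.4417 0.326  0.0634] xang 156.06 F [-1.3  0.4  3.5] w 0.142 j7 0.52
 turn [ 0.01 -0.    0.01]  shift [ 0.01 -0.01  0.01]
```

```bash
python3 -m pendant '[[[0,0,-0.1,0,0,0,1],[0,0,-0.2,0,0,0,1],[0,0,-0.3,0,0,0,1],[0,0,-0.4,0,0,0,1],[0,0,-0.4,0,0,0,1],[0,0,-0.4,0,0,0,1],[0,0,-0.4,0,0,0,1],[0,0,-0.2,0,0,0,1],[0,0,-0.1,0,0,0,1],[0,0,0,0,0,0,1],[0,0,0,0,0,0,1]]]'
cat > m.py <<'E'
from h import *
import sys
tag,R=sys.argv[1],float(sys.argv[2])
for n in ("scene","side"):
    d=arm.get_image(n); cv2.imwrite(f"pics/{n}{tag}.png",d["img"][:,:,::-1]); np.savez(f"pics/{n}{tag}.npz",**d)
s=arm.observe(); print(s["force"].round(2) if hasattr(s["force"],"round") else s["force"],s["width"],s["clock"])
E
python3 m.py 2 0
```

```text
clock: 3.87
position: [0.4414, 0.3256, 0.1627]
ee_rot: [-0.651, -3.073, 0.001]
force: [-1.3, -1.2, -1.7]
width: 0.147
[-0.47  0.15 -2.37] 0.14173849117366244 3.9667
```

View pics/side2.png

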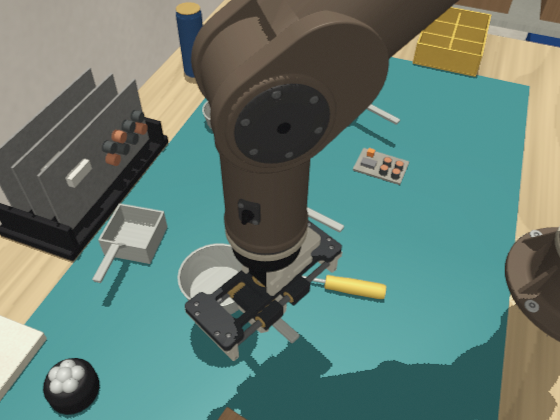

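View pics/scene2.png

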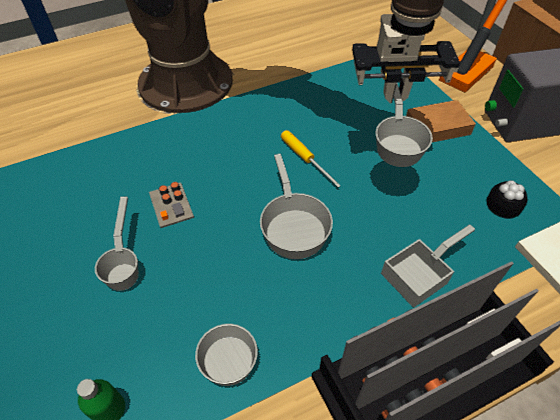

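The pan is lifted, at scene (403,140), and looks level. I'll check its tilt and centre relative to the tool.

```bash
cat > held.py <<'E'
from h import *
import sys
tag,R,n=sys.argv[1],float(sys.argv[2]),(sys.argv[3] if len(sys.argv)>3 else "scene")
d=dict(np.load(f"pics/{n}{tag}.npz")); W=cloud(d); g=grey(d["img"]); s=arm.observe()
p=np.array(s["position"]); x=Ro.from_rotvec(s["ee_rot"]).as_matrix()[:,0]
c0=p[:2]-.105*x[:2]; zu=p[2]-.063
Wc=W[...,:2]-c0
P=W[(np.linalg.norm(Wc,axis=-1)<R+.012)&g&(W[...,2]>zu+.025)&(W[...,2]<zu+.065)]
# rim = highest point per angular bin
q=P[np.isfinite(P).all(1)]; r=np.linalg.norm(q[:,:2]-c0,axis=1); th=np.arctan2(*(q[:,:2]-c0).T[::-1])
b=((th+np.pi)/(2*np.pi)*36).astype(int); rim=[]
for i in range(36):
    k=np.where((b==i)&(r>R-.012))[0]
    if len(k)>3: rim.append(q[k[np.argsort(q[k,2])[-4:]]].mean(0))
rim=np.array(rim)
for _ in range(3):
    A=np.c_[rim[:,:2]-c0,np.ones(len(rim))]; co=np.linalg.lstsq(A,rim[:,2],rcond=None)[0]; e=abs(A@co-rim[:,2]); rim=rim[e<max(.002,2*np.median(e))]
c,rad=circ(rim[:,:2])
print(n,"n",len(rim),"slope along handle deg",np.degrees(co[:2]@x[:2]).round(1),"across",np.degrees(co[:2]@[-x[1],x[0]]).round(1),"rim z rel zu",(co[2]-zu).round(4),"centre",c.round(4),"exp",c0.round(4),"rad",rad.round(4))
m=c-p[:2]; print("dist",np.linalg.norm(m).round(4),"ang of -m",np.degrees(np.arctan2(-m[1],-m[0])).round(1))
E
python3 held.py 2 .054
```

```text
scene n 28 slope along handle deg 1.3 across 0.1 rim z rel zu 0.042 centre [0.5377 0.2828] exp [0.5372 0.2828] rad 0.0517
dist 0.1055 ang of -m 156.2
```

```bash
python3 -c "
from h import *
plan([.5102,.1276,.163],121.8)"
```

```text
t 3.97 pos [0.4412 0.3254 0.1622] xang 156.05 F [-0.5  0.1 -2.4] w 0.142 j7 0.49
 turn [-0.02 -0.    7.47]  shift [-5.11 -1.14 -0.02]
```

```bash
python3 -m pendant '[[[0,0,0,0,0,0.3,1],[0,0,0,0,0,0.6,1],[0,0,0,0,0,0.8,1],[0,0,0,0,0,0.8,1],[0,0,0,0,0,0.8,1],[0,0,0,0,0,0.8,1],[0,0,0,0,0,0.8,1],[0,0,0,0,0,0.8,1],[0,0,0,0,0,0.8,1],[0,0,0,0,0,0.6,1],[0,0,0,0,0,0.37,1]]]'
python3 -m pendant '[[[-0.2,-0.05,0,0,0,0,1],[-0.4,-0.09,0,0,0,0,1],[-0.6,-0.13,0,0,0,0,1],[-0.6,-0.13,0,0,0,0,1],[-0.6,-0.13,0,0,0,0,1],[-0.6,-0.13,0,0,0,0,1],[-0.6,-0.13,0,0,0,0,1],[-0.6,-0.14,0,0,0,0,1],[-0.5,-0.11,0,0,0,0,1],[-0.3,-0.07,0,0,0,0,1],[-0.11,-0.03,0,0,0,0,1],[0,0,0,0,0,0,1],[0,0,0,0,0,0,1]]]'
python3 m.py 3 0; python3 held.py 3 .054;python3 held.py 3 .054 side; python3 -c "
from h import *
plan([.5102,.1276,.066],121.8)"
```

```text
clock: 4.88
position: [0.4414, 0.3257, 0.1625]
ee_rot: [-1.533, -2.742, 0.001]
force: [1.0, -0.2, -1.3]
width: 0.14
clock: 5.97
position: [0.5104, 0.1284, 0.1629]
ee_rot: [-1.527, -2.745, 0.0]
force: [-0.0, -0.1, -1.6]
width: 0.14
[ 0.3   0.21 -1.21] 0.14208063127671305 6.0667
scene n 28 slope along handle deg 1.2 across 0.1 rim z rel zu 0.0421 centre [0.5657 0.04  ] exp [0.5658 0.0402] rad 0.0519
dist 0.1052 ang of -m 121.9
side n 6 slope along handle deg 3.1 across 6.2 rim z rel zu 0.0421 centre [0.5631 0.0409] exp [0.5658 0.0402] rad 0.0527
dist 0.103 ang of -m 120.9
t 6.07 pos [0.5102 0.1293 0.163 ] xang 121.92 F [ 0.3  0.2 -1.2] w 0.142 j7 0.37
 turn [-0.   -0.01  0.03]  shift [-0.04 -0.02  2.42]
```

View pics/scene3.png

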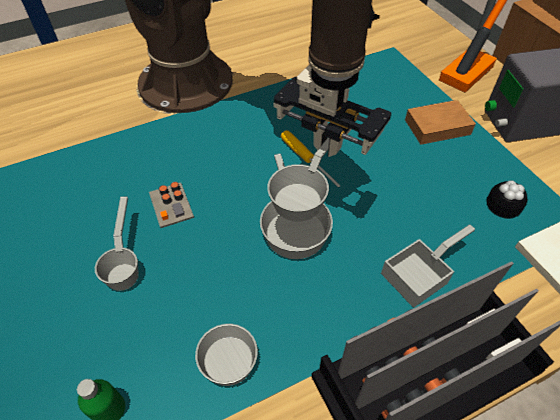

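The medium pan at (298,190) hangs level over the large pan. I'm lowering it.

```bash
python3 -m pendant '[[[-0.02,-0.01,0.2,0,0,0,1],[-0.02,-0.01,0.4,0,0,0,1],[0,0,0.4,0,0,0,1],[0,0,0.4,0,0,0,1],[0,0,0.3,0,0,0,1],[0,0,0.2,0,0,0,1],[0,0,0.15,0,0,0,1],[0,0,0.12,0,0,0,1],[0,0,0.1,0,0,0,1],[0,0,0.08,0,0,0,1],[0,0,0.04,0,0,0,1],[0,0,0,0,0,0,1],[0,0,0,0,0,0,1]]]'
```

```text
clock: 7.15
position: [0.5112, 0.1263, 0.0679]
ee_rot: [1.527, 2.745, 0.001]
force: [-0.9, 0.1, -0.2]
width: 0.142
```

```bash
python3 -m pendant '[[[0,0,0.03,0,0,0,1],[0,0,0.02,0,0,0,1],[0,0,0,0,0,0,1]]]'; python3 -m pendant '[[[0,0,0,0,0,0,0.7],[0,0,0,0,0,0,0.6],[0,0,0,0,0,0,0.6],[0,0,0,0,0,0,0.6],[0,0,-0.3,0,0,0,0.6],[0,0,-0.6,0,0,0,0.6],[0,0,-0.7,0,0,0,0.6],[0,0,-0.7,0,0,0,0.6],[0,0,-0.4,0,0,0,0.6]]]'
python3 m.py 4 0;  python3 -c "
from h import *
plan([.4138,-.2576,.17],157.4)"
```

```text
clock: 7.4
position: [0.511, 0.127, 0.0659]
ee_rot: [-1.527, -2.746, -0.002]
force: [-2.9, 1.4, 5.8]
width: 0.145
clock: 8.15
position: [0.5118, 0.1262, 0.1762]
ee_rot: [1.527, 2.743, 0.003]
force: [0.2, 0.4, -0.8]
width: 0.4
[-0.85 -0.04 -0.92] 0.3972000091919888 8.25
t 8.25 pos [0.5127 0.1266 0.1764] xang 121.8 F [-0.9 -0.  -0.9] w 0.397 j7 0.37
 turn [ 0.06  0.03 -7.77]  shift [-1.41 -9.82  0.16]
```

View pics/scene4.png

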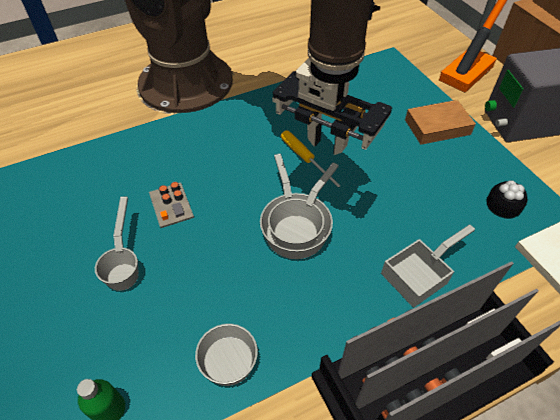

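The medium pan sits inside the large one at (298,228), with its handle going to (332,168), clear of the large handle. Next is the small pan.

```bash
python3 -m pendant '[[[0,0,0,0.06,0.03,-0.4,0.5],[0,0,0,0,0,-0.8,0.5],[0,0,0,0,0,-0.8,0.5],[0,0,0,0,0,-0.8,0.5],[0,0,0,0,0,-0.8,0.5],[0,0,0,0,0,-0.8,0.5],[0,0,0,0,0,-0.8,0.5],[0,0,0,0,0,-0.8,0.5],[0,0,0,0,0,-0.8,0.5],[0,0,0,0,0,-0.6,0.5],[0,0,0,0,0,-0.37,0.5]]]'
python3 -m pendant '[[[-0.04,-0.3,0,0,0,0,0.5],[-0.1,-0.6,0,0,0,0,0.5],[-0.1,-0.7,0,0,0,0,0.5],[-0.1,-0.7,0,0,0,0,0.5],[-0.1,-0.7,0,0,0,0,0.5],[-0.1,-0.7,0,0,0,0,0.5],[-0.1,-0.7,0,0,0,0,0.5],[-0.1,-0.7,0,0,0,0,0.5],[-0.1,-0.7,0,0,0,0,0.5],[-0.1,-0.7,0,0,0,0,0.5],[-0.1,-0.7,0,0,0,0,0.5],[-0.1,-0.7,0,0,0,0,0.5],[-0.1,-0.7,0,0,0,0,0.5],[-0.1,-0.7,0,0,0,0,0.5],[-0.1,-0.4,0,0,0,0,0.5],[0,-0.12,0,0,0,0,0.5],[0,0,0,0,0,0,0.5],[0,0,0,0,0,0,0.5]]]'
python3 - <<'E'
from h import *
plan([.4138,-.2576,.0635],157.4)
d=arm.get_image("wrist"); cv2.imwrite("pics/w5.png",d["img"][:,:,::-1])
d=arm.get_image("scene"); np.savez("pics/scene5.npz",**d); cv2.imwrite("pics/scene5.png",d["img"][:,:,::-1])
d=arm.get_image("side"); np.savez("pics/side5.npz",**d); cv2.imwrite("pics/side5.png",d["img"][:,:,::-1])
E
```

```text
clock: 9.17
position: [0.5103, 0.126, 0.1724]
ee_rot: [-0.609, -3.075, 0.004]
force: [0.7, 0.5, 0.4]
width: 0.502
clock: 10.67
position: [0.4128, -0.2579, 0.1738]
ee_rot: [-0.615, -3.075, 0.001]
force: [-0.1, 1.2, -0.7]
width: 0.498
t 10.67 pos [ 0.4128 -0.2579  0.1738] xang 157.38 F [-0.1  1.2 -0.7] w 0.498 j7 1.77
 turn [-0.03 -0.07 -0.  ]  shift [-0.02  0.02  2.76]
```

View pics/w5.png

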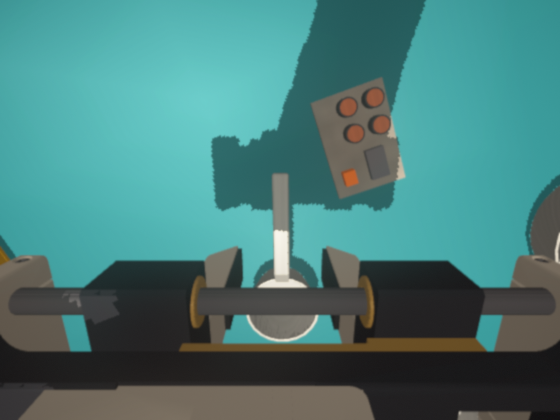

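View pics/side5.png

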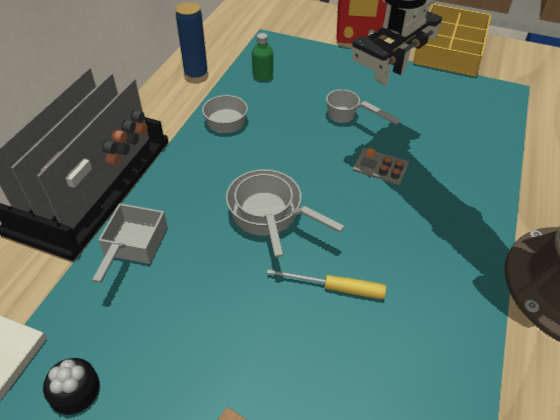

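The wrist view shows the small handle at (281,220), centred between the fingers. The side view shows the nested pair at (264,203), with its two handles fanned. I'll grip and lift the small pan, and measure the nested medium from these frames.

```bash
python3 -m pendant '[[[0,0,0.4,0,-0.07,0,0.5],[0,0,0.6,0,0,0,0.5],[0,0,0.6,0,0,0,0.5],[0,0,0.6,0,0,0,0.5],[0,0,0.4,0,0,0,0.5],[0,0,0.16,0,0,0,0.5],[0,0,0,0,0,0,0.5],[0,0,0,0,0,0,1],[0,0,0,0,0,0,1],[0,0,0,0,0,0,1],[0,0,0,0,0,0,1],[0,0,0,0,0,0,1],[0,0,0,0,0,0,1],[0,0,0,0,0,0,1],[0,0,0,0,0,0,1]]]' 60
python3 -m pendant '[[[0,0,-0.1,0,0,0,1],[0,0,-0.2,0,0,0,1],[0,0,-0.3,0,0,0,1],[0,0,-0.4,0,0,0,1],[0,0,-0.4,0,0,0,1],[0,0,-0.4,0,0,0,1],[0,0,-0.4,0,0,0,1],[0,0,-0.3,0,0,0,1],[0,0,-0.2,0,0,0,1],[0,0,0,0,0,0,1],[0,0,0,0,0,0,1]]]'
python3 m.py 6 0; python3 held.py 6 .038
python3 - <<'E'
from h import *
for n in ("scene","side"):
    d=dict(np.load(f"pics/{n}5.npz")); W=cloud(d); g=grey(d["img"]); c0=np.array([.5655,.0384])
    off=np.nanmedian(W[(np.linalg.norm(W[...,:2]-c0,axis=-1)<.2)&~g][:,2])
    z=W[...,2]-off; 
    c=c0.copy()
    for _ in range(6):
        r=np.linalg.norm(W[...,:2]-c,axis=-1)
        q=W[g&(z>.041)&(z<.052)&(abs(r-.052)<.006)][:,:2]; c,rad=circ(q)
    r=np.linalg.norm(W[...,:2]-c,axis=-1)
    th=np.degrees(np.arctan2(W[...,1]-c[1],W[...,0]-c[0]))
    H=g&(z>.054)&(z<.078)&(r>.085)&(r<.16)
    a=th[H]; med=a[a>0][(a[a>0]<145)]; 
    cl=circ(W[g&(z>.039)&(z<.049)&(np.linalg.norm(W[...,:2]-c0,axis=-1)>.062)&(np.linalg.norm(W[...,:2]-c0,axis=-1)<.074)][:,:2])
    M=W[H&(th>90)&(th<145)]; L=W[H&(th>145)]; 
    print(n,"med c",c.round(4),rad.round(4),"handle",np.median(med).round(1),"z",np.median(M[:,2]-off).round(4),"large c",cl[0].round(4),cl[1].round(4),"handle",np.degrees(np.arctan2(*(L[:,:2].mean(0)-cl[0])[::-1])).round(1))
    F=W[g&(r<.03)]; A=np.c_[F[:,:2]-c,np.ones(len(F))]; co=np.linalg.lstsq(A,F[:,2]-off,rcond=None)[0]; print("  med floor z",co[2].round(4),"tilt",np.degrees(co[:2]).round(1))
E
```

```text
clock: 12.07
position: [0.4133, -0.2588, 0.064]
ee_rot: [0.615, 3.08, -0.004]
force: [-0.3, 0.2, 1.8]
width: 0.144
clock: 12.98
position: [0.4132, -0.2585, 0.172]
ee_rot: [0.614, 3.08, -0.004]
force: [-0.4, -0.8, -2.3]
width: 0.143
[ 0.18  1.   -0.64] 0.14434097925549635 13.0833
scene n 30 slope along handle deg 1.2 across 0.0 rim z rel zu 0.043 centre [ 0.5108 -0.2975] exp [ 0.5097 -0.2985] rad 0.036
dist 0.1056 ang of -m 158.2
scene med c [0.5667 0.0379] 0.0518 handle 121.5 z 0.0661 large c [0.5659 0.0384] 0.0677 handle 167.2
  med floor z 0.0054 tilt [ 0.2 -0.3]
side med c [0.5652 0.0382] 0.0518 handle 121.3 z 0.0662 large c [0.5646 0.0388] 0.0677 handle 166.4
  med floor z 0.0054 tilt [0.  0.5]
```

```bash
python3 -c "
from h import *
plan([.5903,.1406,.172],157.4)
plan([.5903,.1406,.172],76.6)
d=dict(np.load('pics/scene6.npz'));W=cloud(d);m=(W[...,2]>.07)&(W[...,2]<.25)&(W[...,0]>.3)&(W[...,0]<.85)&(abs(W[...,1])<.5)&(np.linalg.norm(W[...,:2]-[.46,-.28],axis=-1)>.17)
P=W[m];print(len(P),P.min(0),P.max(0)); 
print(np.histogram2d(P[:,0],P[:,1],bins=[[.3,.5,.6,.7,.75,.8,.85],[-.5,-.3,-.1,.1,.2,.3,.5]])[0])
"
```

```text
t 13.08 pos [ 0.4127 -0.2582  0.1712] xang 157.43 F [ 0.2  1.  -0.6] w 0.144 j7 1.77
 turn [-0.03 -0.    0.01]  shift [-0.27 10.91 -0.02]
t 13.08 pos [ 0.4127 -0.2582  0.1712] xang 157.43 F [ 0.2  1.  -0.6] w 0.144 j7 1.77
 turn [-0.03  0.02 17.64]  shift [10.73  2.01 -0.02]
1068 [ 0.51138061 -0.40137576  0.0700175 ] [0.84930345 0.1415315  0.1225389 ]
[[  0.   0.   0.   0.   0.   0.]
 [  0.   0.   0.   4.   0.   0.]
 [  0.   0.   0.   0.   0.   0.]
 [715.   0.   0.   0.   0.   0.]
 [272.   0.   0.   0.   0.   0.]
 [  0.   0.  77.   0.   0.   0.]]
```

```bash
python3 -m pendant '[[[0,0.3,0,0,0,0,1],[0,0.5,0,0,0,0,1],[-0.02,0.7,0,0,0,0,1],[-0.02,0.7,0,0,0,0,1],[-0.02,0.7,0,0,0,0,1],[-0.02,0.7,0,0,0,0,1],[-0.02,0.7,0,0,0,0,1],[-0.02,0.7,0,0,0,0,1],[-0.02,0.7,0,0,0,0,1],[-0.02,0.7,0,0,0,0,1],[-0.02,0.7,0,0,0,0,1],[-0.02,0.7,0,0,0,0,1],[-0.02,0.7,0,0,0,0,1],[-0.02,0.7,0,0,0,0,1],[-0.02,0.7,0,0,0,0,1],[-0.02,0.5,0,0,0,0,1],[0,0.3,0,0,0,0,1],[0,0.2,0,0,0,0,1],[0,0,0,0,0,0,1]]]'
python3 -m pendant '[[[0,0,0,0,0,0.3,1],[0,0,0,0,0,0.6,1],[0,0,0,0,0,0.9,1],[0,0,0,0,0,0.9,1],[0,0,0,0,0,1,1],[0,0,0,0,0,1,1],[0,0,0,0,0,1,1],[0,0,0,0,0,1,1],[0,0,0,0,0,1,1],[0,0,0,0,0,1,1],[0,0,0,0,0,1,1],[0,0,0,0,0,1,1],[0,0,0,0,0,1,1],[0,0,0,0,0,1,1],[0,0,0,0,0,1,1],[0,0,0,0,0,1,1],[0,0,0,0,0,1,1],[0,0,0,0,0,0.9,1],[0,0,0,0,0,0.7,1],[0,0,0,0,0,0.34,1]]]'
python3 -m pendant '[[[0,0,0,0,0,0,1],[0,0,0,0,0,0,1]]]'
python3 m.py 7 0; python3 held.py 7 .038; python3 held.py 7 .038 side;python3 -c "
from h import *
plan([.5903,.1406,.0695],76.6)"
```

```text
clock: 14.67
position: [0.5908, 0.141, 0.1699]
ee_rot: [-0.612, -3.081, 0.005]
force: [0.3, 0.2, -1.9]
width: 0.143
clock: 16.33
position: [0.5906, 0.1379, 0.171]
ee_rot: [2.47, 1.937, -0.003]
force: [-0.1, 0.6, -2.4]
width: 0.14
clock: 16.5
position: [0.5908, 0.1388, 0.1709]
ee_rot: [2.464, 1.945, -0.003]
force: [-0.6, 0.1, -2.1]
width: 0.14
[-0.93 -0.27 -0.32] 0.14169258597201742 16.6
scene n 29 slope along handle deg 1.3 across 0.0 rim z rel zu 0.0416 centre [0.5672 0.0371] exp [0.5665 0.0372] rad 0.036
dist 0.1049 ang of -m 77.0
side n 8 slope along handle deg 4.2 across 0.8 rim z rel zu 0.0412 centre [0.5665 0.0323] exp [0.5665 0.0372] rad 0.0318
dist 0.1097 ang of -m 77.2
t 16.6 pos [0.5908 0.1393 0.1709] xang 76.6 F [-0.9 -0.3 -0.3] w 0.142 j7 -0.22
 turn [0.01 0.03 0.  ]  shift [ 0.03 -0.02  2.53]
```

View pics/scene7.png

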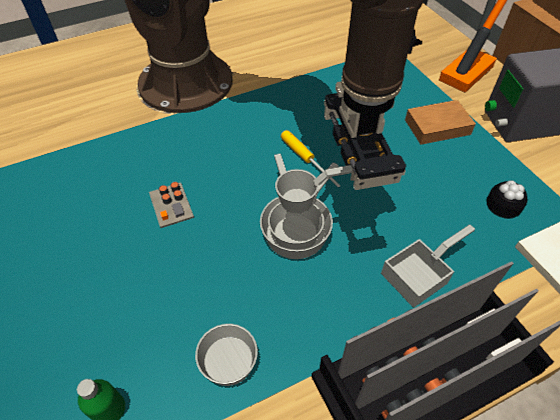

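The small pan at (297,188) hangs over the nested pair, clear of the medium handle. Lowering.

```bash
python3 -m pendant '[[[0.02,-0.01,0.2,0,0,0,1],[0.01,-0.01,0.4,0,0,0,1],[0,0,0.4,0,0,0,1],[0,0,0.4,0,0,0,1],[0,0,0.3,0,0,0,1],[0,0,0.25,0,0,0,1],[0,0,0.2,0,0,0,1],[0,0,0.12,0,0,0,1],[0,0,0.1,0,0,0,1],[0,0,0.08,0,0,0,1],[0,0,0.04,0,0,0,1],[0,0,0,0,0,0,1],[0,0,0,0,0,0,1]]]'; python3 -m pendant '[[[0,0,0.03,0,0,0,1],[0,0,0,0,0,0,1]]]'
```

```text
clock: 17.68
position: [0.5906, 0.1408, 0.0715]
ee_rot: [2.464, 1.945, -0.002]
force: [0.8, -0.9, -1.6]
width: 0.139
clock: 17.85
position: [0.5907, 0.1412, 0.0703]
ee_rot: [2.464, 1.945, -0.001]
force: [0.1, 1.1, 0.6]
width: 0.139
```

```bash
python3 -m pendant '[[[0,0,0.03,0,0,0,1],[0,0,0,0,0,0,1]]]'; python3 -m pendant '[[[0,0,0,0,0,0,0.75],[0,0,0,0,0,0,0.65],[0,0,0,0,0,0,0.65],[0,0,0,0,0,0,0.65],[0,0,-0.2,0,0,0,0.65],[0,0,-0.5,0,0,0,0.65],[0,0,-0.7,0,0,0,0.65],[0,0,-0.7,0,0,0,0.65],[0,0,-0.7,0,0,0,0.65],[0.5,0,-0.6,0,0,0,0.65],[0.9,0,-0.3,0,0,0,0.65],[0.9,0,0,0,0,0,0.65],[0.9,0,0,0,0,0,0.65],[0.9,0,0,0,0,0,0.65],[0.5,0,0,0,0,0,0.65],[0,0,0,0,0,0,0.65],[0,0,0,0,0,0,0.65]]]'
python3 m.py 8 0
python3 - <<'E'
from h import *
for n in ("scene","side"):
    d=dict(np.load(f"pics/{n}8.npz")); W=cloud(d); g=grey(d["img"]); c0=np.array([.5655,.0384])
    off=np.nanmedian(W[(np.linalg.norm(W[...,:2]-c0,axis=-1)<.2)&~g][:,2]); z=W[...,2]-off
    for k,R,zr in (("L",.07,.044),("M",.054,.047),("S",.038,.050)):
        c=c0.copy()
        for _ in range(6):
            r=np.linalg.norm(W[...,:2]-c,axis=-1)
            q=W[g&(abs(z-zr)<.005)&(abs(r-R+.002)<.005)]; c,rad=circ(q[:,:2])
        A=np.c_[q[:,:2]-c,np.ones(len(q))]; co=np.linalg.lstsq(A,q[:,2]-off,rcond=None)[0]
        print(n,k,c.round(4),rad.round(4),len(q),"rim z",co[2].round(4),"tilt",np.degrees(co[:2]).round(1))
    r=np.linalg.norm(W[...,:2]-c,axis=-1); th=np.degrees(np.arctan2(W[...,1]-c[1],W[...,0]-c[0]))
    H=g&(z>.054)&(z<.08)&(r>.085)&(r<.16)
    for a,b in ((50,100),(100,145),(145,180)):
        m=H&(th>a)&(th<b); print("  handle",np.median(th[m]).round(1),"z",np.median(z[m]).round(4),m.sum())
    F=W[g&(r<.022)]; A=np.c_[F[:,:2]-c,np.ones(len(F))]; co=np.linalg.lstsq(A,F[:,2]-off,rcond=None)[0]; print("  small floor z",co[2].round(4),"tilt",np.degrees(co[:2]).round(1))
E
```

```text
clock: 18.02
position: [0.5909, 0.1417, 0.0692]
ee_rot: [2.464, 1.946, -0.0]
force: [0.9, 3.0, 3.7]
width: 0.14
clock: 19.43
position: [0.6327, 0.3213, 0.216]
ee_rot: [2.462, 1.948, -0.004]
force: [0.8, -1.2, 0.5]
width: 0.347
[0.   0.55 0.56] 0.3466708514953373 19.5333
scene L [0.5661 0.0384] 0.0677 389 rim z 0.0427 tilt [ 0.1 -0.2]
scene M [0.5667 0.0379] 0.0519 321 rim z 0.0458 tilt [0.4 0.1]
scene S [0.5671 0.0391] 0.0361 249 rim z 0.0488 tilt [1.4 0.5]
  handle 75.9 z 0.0688 207
  handle 121.8 z 0.0661 175
  handle 167.7 z 0.063 194
  small floor z 0.0084 tilt [-0.2 -0.2]
side L [0.5646 0.0388] 0.0677 441 rim z 0.0425 tilt [-0.3  0.3]
side M [0.5652 0.038 ] 0.0518 325 rim z 0.0455 tilt [0.1 0.4]
side S [0.5657 0.039 ] 0.036 243 rim z 0.0485 tilt [-0.   0.6]
  handle 77.3 z 0.0691 271
  handle 121.8 z 0.0661 292
  handle 166.2 z 0.0629 333
  small floor z 0.0092 tilt [-1.4  3.1]
```

View pics/scene8.png

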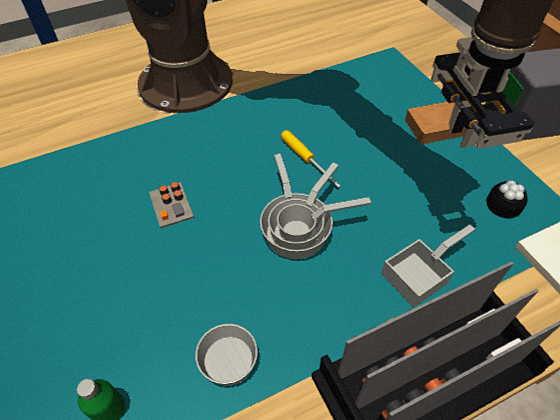

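View pics/side8.png

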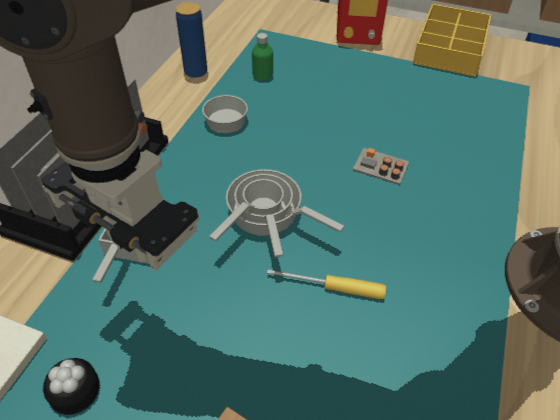

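Both views show all three pans nested at scene (297,225) and side (264,203), with the handles fanned and the gripper well clear. I'm handing it in.

```bash
python3 -c "
from cell import arm
print(arm.observe()['dq']); print(arm.sign_off())"
```

```text
[ 0.01186206 -0.0087569   0.00785949  0.00751432 -0.00202968 -0.00311048
 -0.00105706]
the job is handed in; nothing more can be done
None
```

The three pans are nested where the large one stands, and I handed the job in at about 19.5 s of the 58 s allowed; sign-off gives no verdict. I lifted the medium pan by its handle into the large one, then the small pan into the medium one, and moved the gripper well clear.

Last checks, from the scene and side cameras:

| Check | Measured | Required |
|---|---|---|
| Offset between centres, each pan to the one below | about 1 mm | under 20 mm |
| Rise of each pan over the one below, from rims and handles | about 3 mm | at most 9 mm |
| Angle between large and medium handles | 44–46° | 45 ± 20° |
| Angle between medium and small handles | 44–46° | 45 ± 20° |
| Angle between large and small handles | 89–92° | at least 50° |
| Movement of the large pan | under 1 mm | under 60 mm |

- **Level:** rim fits show all pans level within about 1.5°. One reading disagreed: the side camera's fit of the small pan's floor gave about 3°, where the scene camera gave about 0.3°. The floor is partly hidden and the fit is noisy; either value is inside the 10° limit.
- **At rest:** I did not measure the pans' speeds directly. The largest external force reading I saw was about 7 N, while pressing the medium pan down before release.

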